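# Set up matched rolling bars and the pin on the pastry slab

## Task

Get the marble slab ready for rolling dough to one even thickness: one rolling bar already lies along one long edge. From the sloping wire rack take the bar of the same thickness, lay it gently along the opposite long edge as the first bar's mirror image, then lay the rolling pin, as gently, across the middle of both bars, centred and square to them. Leave the other bars in the rack and everything else on the bench where it is.

Things in the scene. Friction and masses are not known exactly. Their poses are not given: they have to be found in the camera images.
- rack: Fixed rack of 8 mm steel wire, 256 mm wide (y), 143 mm high at the back. Origin: centre of its footprint on the bench. Low front at own -x; its bed rises 30 degrees to +x, 36 mm above the bench at own x = -100 mm. A stop wire at the low end holds the bars. Wires 6 mm above the bed at own y = -62, 0, 62 mm part four channels, centred at y = -93, -31, 31, 93 mm, a bar in each, in any order.
- bar25: The right bar: plain square stainless rolling bar, 25 x 25 mm and 200 mm long, about 0.26 kg, in the rack at the start. Origin: centre of its underside. x runs along the bar (up the slope at the start), z is square to its underside (at the start square to the sloping bed, so tilted 30 degrees), y across.
- bar12: Look-alike in the rack, 12 x 12 mm, 200 mm long, too thin. Axes as bar25. Stays in the rack.
- bar18: Look-alike in the rack, 18 x 18 mm, 200 mm long, too thin. Axes as bar25. Stays in the rack.
- bar32: Look-alike in the rack, 32 x 32 mm, 200 mm long, too thick. Axes as bar25. Stays in the rack.
- slab: Marble rolling slab, 340 mm (x) by 220 mm (y), 20 mm thick, fixed. Origin: centre of its underside, on the bench; its top is 20 mm above. Its x runs lengthwise, roughly away from the robot; its left edge is at own y = +110 mm, its right edge at own y = -110 mm.
- first_bar: The bar already in place on the slab, 25 x 25 mm, 200 mm long, loose, its middle near own y = +85.5 mm of the slab (12 mm in from the left edge), up to 20 mm either way lengthwise. Origin: centre of its underside; x along the bar. Its mirror place is at own y = -85.5 mm of the slab.
- pin: Beech rolling pin, 0.28 kg: barrel 46 mm in diameter and 210 mm long, with a 45 mm long, 24 mm thick handle at each end (300 mm over all). Its axis is its x. Its origin turns with it as it rolls, so use pin_middle. It may be gripped across the barrel at the middle.
- pin_middle (a point): Middle of the rolling pin, on its axis: about 54 mm above the bench while it lies in its stand, and 68 mm above the bench (48 mm above the slab's top) when it lies on two 25 mm bars on the slab. Same axes as the pin.
- stand: Low wooden stand, fixed, 300 mm (x, along the pin) by 70 mm: a base board 12 mm thick and two V-notched plates 128 mm either side of the middle, up to 70 mm high, that carry the pin's handles; the barrel between them is free, 19 mm above the base board. Origin: centre of its underside.
- dredger: Bystander: steel flour shaker, 72 mm in diameter, 117 mm high, standing at the far end between rack and slab.
- scraper: Bystander: dough scraper, blade 105 x 150 mm with a white handle 26 mm thick, lying flat near the robot, on the left.
- brush: Bystander: pastry brush, 220 mm long, lying near the robot, on the right.
- cutter: Bystander: round steel pastry cutter, 90 mm in diameter, 45 mm high, beyond the slab.
Not all that is in view belongs to the job. Leave any pink or turquoise look-alike of the first_bar alone.

How it is judged:
On the way, in this order (a step that is already met when the one before it is completed fails the run):
1. the bar that matches the first one lies flat along the slab's right edge, let go (x of bar25 in the frame of slab between -0.05 and 0.05 m and y of bar25 in the frame of slab between -0.105 and -0.06 m and angle between the x axis of bar25 and the x axis of first_bar, either way round below 0.12 rad and contact force between bar25 and slab above 0.5 N and angle between bar25's own x axis and vertical between 1.5408 and 1.6008 rad and contact force between bar25 and the fingers below 0.1 N and linear speed of bar25 below 0.02 m/s), for 0.2 s.
2. the rolling pin lies level across both bars, let go (x of pin_middle in the frame of slab between -0.07 and 0.07 m and y of pin_middle in the frame of slab between -0.025 and 0.025 m and angle between the x axis of pin and the y axis of slab, either way round below 0.2 rad and contact force between pin and bar25 above 0.2 N and contact force between pin and first_bar above 0.2 N and angle between pin's own x axis and vertical between 1.5508 and 1.5908 rad and contact force between pin and the fingers below 0.1 N and linear speed of pin below 0.02 m/s), for 0.2 s.
At the end, for the whole second after the job is handed in: 25 mm bar flat on the slab, middle 60-105 mm right of its centre line, within 50 mm lengthwise, parallel to the first bar to 0.12 rad; first bar likewise on the left. Pin on both, level to 0.02 rad, square to 0.2 rad, middle within 25 mm across, 70 mm lengthwise. Nothing held, all at rest (x of bar25 in the frame of slab between -0.05 and 0.05 m and y of bar25 in the frame of slab between -0.105 and -0.06 m and angle between the x axis of bar25 and the x axis of first_bar, either way round below 0.12 rad and contact force between bar25 and slab above 0.5 N and angle between bar25's own x axis and vertical between 1.5408 and 1.6008 rad and x of first_bar in the frame of slab between -0.05 and 0.05 m and y of first_bar in the frame of slab between 0.06 and 0.105 m and x of pin_middle in the frame of slab between -0.07 and 0.07 m and y of pin_middle in the frame of slab between -0.025 and 0.025 m and angle between the x axis of pin and the y axis of slab, either way round below 0.2 rad and contact force between pin and bar25 above 0.2 N and contact force between pin and first_bar above 0.2 N and angle between pin's own x axis and vertical between 1.5508 and 1.5908 rad and linear speed of each of pin, bar25 below 0.01 m/s); the robot touches nothing.
It fails at once if another bar is taken from its channel in the rack (distance of any of bar12, bar18, bar32 from where it was at the start of the episode above 0.03 m).
It fails at once if a bystander is pushed about or knocked over (moved more than 40 mm) (distance of any of dredger, scraper, brush, cutter from where it was at the start of the episode above 0.04 m).
It fails at once if the bar or the pin is dropped (falls freely from more than about 13 mm: faster than 0.5 m/s out of the fingers) ((linear speed of bar25 above 0.5 m/s and contact force between bar25 and the fingers below 0.05 N) or (linear speed of pin above 0.5 m/s and contact force between pin and the fingers below 0.05 N)).
It fails at once if the bar is pressed on to the slab, or the pin on to the bars, with over 80 N (contact force between bar25 and slab above 80 N or contact force between pin and bar25 above 80 N or contact force between pin and first_bar above 80 N).
It also fails if it takes over 58 s, if anything falls off the work surface, if the arm or the gripper's body presses on something with over 40 N, if the wrist force passes 120 N, or if a joint passes its speed limit or range.

## Robot

A 7-joint arm with a two-finger parallel gripper is mounted at the origin on the work surface. World frame = base frame: x ahead of the robot, y to its left, z up, the work surface at z = 0. Lengths are in m, angles in rad, forces in N, time in s.
With the tool pointing down it reaches from about 0.4 to 0.9 m from the base axis. Payload 5.6 kg.
Tool frame: the origin (TCP) lies midway between the tips of the shut fingers; the grasp point (between the pads) lies 19 mm behind it; x points along the fingers, y is the direction in which the jaws open and shut, and the axes are right-handed (so a half turn about x gives the same grasp; the last joint's range is limited). The gripper opens to 92 mm and grips with 3 to 60 N. Pads are 20 mm wide; open, the fingers measure 128 mm over their backs; the gripper's body (75 mm by 189 mm) begins 69 mm behind the grasp point.
Start: joints at [1.202, 0.468, -0.012, 1.603, 0.006, 1.071, -0.056], TCP at [0.208, -0.616, 0.215] pointing down, gripper open.
Joint ranges: [-2.53, 2.53], [-0.31, 2.02], [-1.57, 1.55], [0.28, 2.44], [-1.29, 4.43], [0.15, 1.84], [-2.92, 2.92]. Speed limits (rad/s): [2.57, 2.57, 3.14, 3.14, 3.14, 3.14, 3.14].

## Interface

Orientations are given as a unit quaternion [x, y, z, w].
In Python, from bench import arm gives the robot as it stands.
- The arm moves only by the tool arm_command, never from a script. Its argument "deltas" is a list of rows, each a list of 5 numbers: the shift along the tool's x, y, z in m, then the turn about the tool's x in degrees, then the closure, from 0 (fully open) to 1 (shut). A call has exactly 8 rows; each row shifts and turns the commanded pose from where the row before left it, along the tool's axes as they then stand; what a row does not reach is not made up. A row lasts 1/8 s, in which the tool goes at most 62.5 mm and 10.7 degrees, less where a joint would pass 70% of its speed; a pose out of reach is approached as far as the arm can. A call with a gripper value outside its range is refused whole. The fingers move at their own pace and stop on an object; "grip_force" is the grip in N (left out, the last holds). Time passes only in rows, so rows that do not move let the fingers close, or fill a call up. It gives the time, the measured TCP pose, the force and the opening at its end, in the units of the state.
- arm.state(): the state, without advancing time (a new reading comes with each control period).
- arm.read_camera(name): name is "scene" or "top"; returns a dict with "pixels" (480x640x3 uint8, red, green, blue), "z_map" (480x640 float32, m along the optical axis (not along the pixel's ray), 0 where there is no reading), "K" (3x3 intrinsics, pixels), "rvec" (rotation vector, rad) and "tvec" (3), from world to camera coordinates, as OpenCV has them. Camera axes: x right, y down, z forward; pixel columns grow to the right and rows downward; lengths in m; the calibration is good to about 2 mm. A picture is of the moment at which its call begins.
- arm.finish_job(): hands the job in, once; it reports no verdict.
Trained networks look in a picture, given as the dict that the camera call returned (one of the last four; its "shot" number tells which), for a name from the list of things; names that differ only in an ending like _2 or _b are one class to them, and where a whole thing is asked for, a point or a joint stands for the part that bears it (a point fixed in the world has none). Each returns a list of dicts, best first, with "conf" (0 to 1); they miss things now and then, are a little off and sometimes report something else, mostly with a low value. They report only what shows in the picture. A call takes as long as a camera call. They do not tell look-alikes from the thing itself.
- arm.search_frame(thing, picture): "bbox" ([left, top, right, bottom] in pixels, round what is visible of it).
- arm.landmark_of(thing, picture): "at" ([row, column] in pixels: a listed point, or the origin of a listed thing).
The state is a dict: "time": time; "joint_pos": joint angles; "qvel": joint speeds; "effort": joint torques, N m; "eef_pos": TCP position; "orientation": TCP orientation; "force": force on the tool from outside, world axes, zero at the start; "moment": the same for the moment, N m; "finger_gap": finger opening in m.
Only numpy, scipy, OpenCV 4.12 (cv2) and the standard library are available. Lean on these libraries where they do the work, as an engineer would, in place of code of your own. Each camera call takes 0.05 s, during which the arm holds its last target. There are 200 camera calls.

## Working session

There is one attempt and no reset: what is moved stays moved. The work goes in short steps, Python scripts to look and compute and a tool call to move; the robot and the scene stay as the last step left them, time stands still between calls to the robot, and variables do not carry over. Pictures are saved under pics/ and viewed, about 8 in all and at most 12, crops included, and the job is handed in when it is done.

Besides the shell and the picture viewer there is one more tool, called after "Request:" by a JSON object that holds its "op" and its "data". arm_command: Moves the arm, as the interface text tells. Its arguments: {"type":"object","properties":{"deltas":{"type":"array","items":{"type":"array","items":{"type":"number"}}},"grip_force":{"type":"number"}},"required":["deltas"]}

```bash
mkdir -p pics
cat > h.py <<'E'
import numpy as np, cv2
from bench import arm
def cloud(p):
    K=p["K"];R=cv2.Rodrigues(np.array(p["rvec"],float))[0];t=np.array(p["tvec"],float).ravel()
    z=p["z_map"];v,u=np.mgrid[:480,:640]
    c=np.stack([(u-K[0][2])/K[0][0]*z,(v-K[1][2])/K[1][1]*z,z],-1)
    w=(c-t)@R; w[z==0]=np.nan
    return w
def save(p,n,crop=None,s=1):
    im=p["pixels"][:,:,::-1]
    if crop: im=im[crop[1]:crop[3],crop[0]:crop[2]]
    cv2.imwrite("pics/"+n,cv2.resize(im,None,fx=s,fy=s,interpolation=cv2.INTER_CUBIC))
E
python3 - <<'E'
from h import *
print(arm.state())
for n in("top","scene"):
    p=arm.read_camera(n);w=cloud(p);save(p,n+"0.png")
    np.savez(n+"0.npz",w=w,px=p["pixels"])
    print(n,p["tvec"])
    for t in "rack bar25 slab first_bar pin pin_middle stand dredger scraper brush cutter".split():
        l=arm.landmark_of(t,p);b=arm.search_frame(t,p) if t in("bar25","first_bar") else []
        print(t,[(np.round(d["at"]).astype(int).tolist(),round(d["conf"],2),np.round(w[int(d["at"][0]),int(d["at"][1])],3).tolist()) for d in l[:4]],[(np.round(d["bbox"]).astype(int).tolist(),round(d["conf"],2)) for d in b[:5]])
E
```

```text
{'time': 0.0, 'joint_pos': array([ 1.20198561,  0.46833578, -0.01157702,  1.6036539 ,  0.00606147,
        1.07140295, -0.05628195]), 'qvel': array([-2.05823842e-04, -1.01561014e-04, -8.36170478e-05, -1.13830739e-03,
        1.28437957e-04, -7.43897499e-04,  5.92983795e-04]), 'effort': array([ 5.68397672e-05, -5.20570922e+01, -1.25699141e-02, -2.43755293e+01,
       -5.67331142e-02,  1.72547397e-02,  1.55258958e-04]), 'eef_pos': array([ 0.20775858, -0.61527036,  0.2136547 ]), 'orientation': array([-0.69757998, -0.11527123,  0.6979137 , -0.11406658]), 'force': array([-0.23456347,  0.0049764 , -0.71277813]), 'moment': array([-0.0442063 ,  0.01462716,  0.01310975]), 'finger_gap': 0.0917253754788525}
top [-1.04085474e-04  5.28770263e-01  1.16123770e+00]
rack [([256, 173], 0.81, [0.492, 0.291, 0.121]), ([269, 125], 0.19, [0.466, 0.396, 0.109])] []
bar25 [([262, 154], 0.82, [0.485, 0.337, 0.096]), ([245, 204], 0.79, [0.521, 0.227, 0.1]), ([270, 124], 0.69, [0.466, 0.398, 0.114]), ([254, 181], 0.69, [0.499, 0.272, 0.119])] [([190, 206, 228, 287], 0.91), ([154, 211, 202, 299], 0.89), ([102, 
[... 1540 characters left out ...]
lab [([253, 302], 0.79, [0.518, -0.046, 0.014]), ([223, 398], 0.46, [0.33, 0.204, 0.004])] []
first_bar [([249, 330], 0.85, [0.514, 0.033, 0.038]), ([210, 469], 0.72, [0.25, 0.409, 0.022]), ([181, 215], 0.67, [0.26, -0.395, 0.023])] [([207, 156, 219, 194], 0.78), ([455, 190, 487, 228], 0.72), ([318, 220, 342, 277], 0.63)]
pin [([248, 186], 0.72, [nan, nan, nan])] []
pin_middle [([237, 185], 0.72, [0.577, -0.36, 0.071])] []
stand [([253, 188], 0.77, [0.576, -0.367, 0.01]), ([238, 182], 0.41, [0.58, -0.367, 0.073])] []
dredger [([317, 361], 0.55, [0.757, 0.152, 0.075])] []
scraper [([220, 396], 0.59, [0.315, 0.199, 0.002])] []
brush [] []
cutter [([335, 251], 0.95, [0.804, -0.113, -0.004])] []
```

View pics/top0.png

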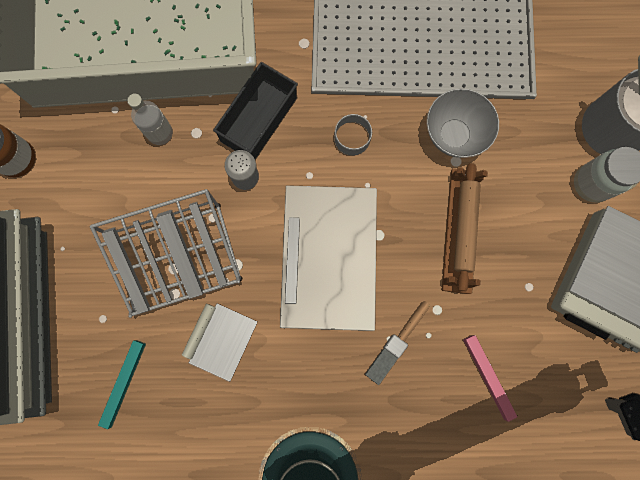

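Run:
```python
import cv2
im=cv2.imread("pics/top0.png")
cv2.imwrite("pics/crop.png",cv2.resize(im[190:330,85:235],None,fx=4,fy=4,interpolation=cv2.INTER_CUBIC))
```

```text
(no output)
```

View pics/crop.png

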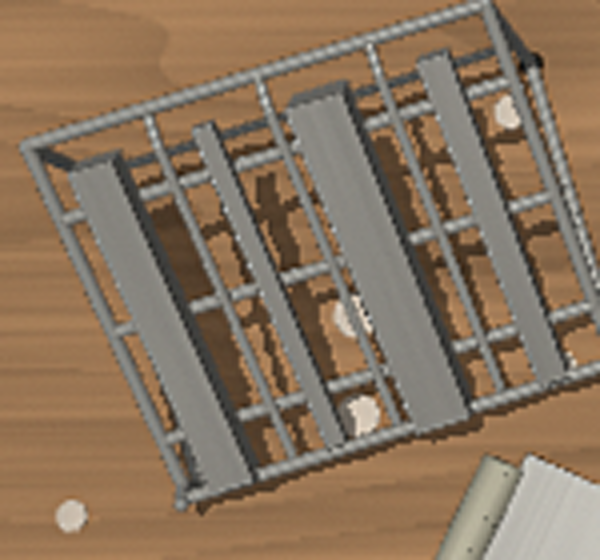

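Top view: slab at col 281–377, row 185–330. First bar is the grey one at (260,292), on the slab's left. Rack bars, left to right: (270,124), (262,154), (254,181), (245,204). Also bar-like but not wanted: turquoise (380,124), pink (377,486). By width in the crop the rack bars look like 25, 12, 32 and 18 mm, so the leftmost should be bar25. I'll check this with depth.

Run:
```python
import numpy as np, cv2
w=np.load("top0.npz")["w"]; v,u=np.mgrid[:480,:640]
def rect(m,n):
    P=w[m][:,:2].astype(np.float32); r=cv2.minAreaRect(P*1000); print(n,m.sum(),np.round(r[0],1),np.round(r[1],1),round(r[2],2),"zmed",np.nanmedian(w[m][:,2]))
X,Y,Z=w[...,0],w[...,1],w[...,2]
roi=(u>270)&(u<385)&(v>178)&(v<338)
rect(roi&(Z>.012)&(Z<.055),"slab"); rect(roi&(Z>.036)&(Z<.052),"first")
print("bench z",np.nanmedian(Z[350:360,250:350]), "slab z", np.nanmedian(Z[240:280,310:320]))
roi=(u>435)&(u<495)&(v>160)&(v<300)
m=roi&(Z>.062); m[:,:]&=(u>450)
P=w[m];print("pin",m.sum(),P.min(0),P.max(0))
c=P[:,:2].mean(0);U,S,V=np.linalg.svd(P[:,:2]-c);print(c,V[0],np.degrees(np.arctan2(V[0,1],V[0,0])))
s=(P[:,:2]-c)@V[0]
for a in np.arange(-.16,.16,.02):
    k=(s>=a)&(s<a+.02)
    if k.any(): t=(P[k,:2]-c)@V[1]; print(round(a,2),k.sum(),"w",t.min().round(3),t.max().round(3),"zmax",P[k,2].max().round(4))
# rack bars
roi=(u>85)&(u<245)&(v>190)&(v<320)&(Z>.02)
P=w[roi]
# per-seed plane fit: sample around each bar centre
from scipy import ndimage
for (r,cc) in [(270,124),(262,154),(254,181),(245,204)]:
    # direction bar ~ rack yaw
    a=w[r,cc]; print("seed",a)
```

```text
slab 13223 [503.4 -51.7] [220.4 340.6] 87.63 zmed 0.019543125906868127
first 935 [492.7  34.7] [ 25.1 200.3] 87.29 zmed 0.04429281756383811
bench z -0.0005084022272409705 slab z 0.019429218377462594
pin 1980 [ 0.41617504 -0.42083049  0.06200888] [ 0.71185868 -0.32165713  0.08309903]
[ 0.56262628 -0.36673646] [-0.9928138  0.1196694] 173.1269770781356
-0.16 21 w -0.011 0.004 zmax 0.0687
-0.14 131 w -0.038 0.032 zmax 0.0737
-0.12 54 w -0.02 0.018 zmax 0.0796
-0.1 153 w -0.022 0.019 zmax 0.0811
-0.08 157 w -0.024 0.019 zmax 0.0806
-0.06 150 w -0.022 0.019 zmax 0.0803
-0.04 161 w -0.023 0.02 zmax 0.0807
-0.02 155 w -0.023 0.021 zmax 0.0823
-0.0 157 w -0.023 0.02 zmax 0.0818
0.02 165 w -0.023 0.02 zmax 0.0831
0.04 157 w -0.021 0.02 zmax 0.0803
0.06 161 w -0.023 0.02 zmax 0.0816
0.08 166 w -0.022 0.02 zmax 0.0811
0.1 54 w -0.031 0.029 zmax 0.0765
0.12 121 w -0.035 0.03 zmax 0.0744
0.14 17 w -0.007 0.006 zmax 0.0675
seed [0.46378688 0.39673435 0.11262959]
seed [0.48277578 0.33737626 0.09586939]
seed [0.49662056 0.27247117 0.11886004]
seed [0.51850526 0.22646201 0.10251828]
```

Run:
```python
import numpy as np, cv2
w=np.load("top0.npz")["w"]; v,u=np.mgrid[:480,:640]
X,Y,Z=w[...,0],w[...,1],w[...,2]
roi=(u>85)&(u<245)&(v>188)&(v<322)&(Z>.025)&(Z<.2)
P=w[roi]
# yaw: fit bar32 top
def fit(r,c,hw,yaw):
    d=np.array([np.cos(yaw),np.sin(yaw)]);n=np.array([-d[1],d[0]])
    q=P[:,:2]-w[r,c,:2]; k=(abs(q@n)<hw)&(abs(q@d)<.06)
    A=np.c_[q[k],np.ones(k.sum())]; 
    for _ in range(5):
        co=np.linalg.lstsq(A,P[k,2],rcond=None)[0]; res=P[k,2]-A@co
        kk=np.where(k)[0][abs(res)<.004]; k=np.zeros(len(P),bool);k[kk]=1;A=np.c_[q[k],np.ones(k.sum())]
    return co,q,d,n
for (r,c,hw) in [(270,124,.008),(262,154,.004),(254,181,.01),(245,204,.006)]:
    yaw=np.radians(22)
    co,q,d,n=fit(r,c,hw,yaw)
    res=P[:,2]-np.c_[q,np.ones(len(q))]@co
    k=(abs(res)<.003)&(abs(q@n)<.034)&(abs(q@d)<.14)
    # keep connected region
    k&=abs(q@n)<hw*2+.014
    g=np.hypot(*co[:2]); 
    yaw2=np.arctan2(co[1],co[0])
    rr=cv2.minAreaRect((P[k,:2]*1000).astype(np.float32))
    print((r,c),"slope",np.degrees(np.arctan(g)).round(1),"gradyaw",np.degrees(yaw2).round(1),"rect",np.round(rr[0],1),np.round(rr[1],1),round(rr[2],1),"z@c",(np.r_[np.array(rr[0])/1000-w[r,c,:2],1]@co).round(4))
# profile across rack: height above sloped ref plane
yaw=np.radians(21); d=np.array([np.cos(yaw),np.sin(yaw)]);n=np.array([-d[1],d[0]])
o=w[270,124,:2]; q=P[:,:2]-o; s=q@d;t=q@n;h=(P[:,2]-.1126-s*np.tan(np.pi/6))*np.cos(np.pi/6)
for a in np.arange(-.23,.05,.005):
    k=(t>=a)&(t<a+.005)&(abs(s)<.05)
    if k.sum()>3: print(round(a,3),k.sum(),np.round(np.percentile(h[k],[10,50,90])*1000,1))
```

```text
(270, 124) slope 30.3 gradyaw 25.4 rect [458.6 395.4] [173.5  26.3] 16.9 z@c 0.1069
(262, 154) slope 44.9 gradyaw 72.7 rect [493.  334.1] [199.9  30.5] 17.4 z@c 0.0931
(254, 181) slope 33.0 gradyaw 43.2 rect [493.  276.5] [174.9  31.6] 17.2 z@c 0.1144
(245, 204) slope 33.8 gradyaw -11.1 rect [512.7 228.9] [173.7  43.1] 17.8 z@c 0.0978
-0.23 35 [-22.5 -20.2 -17.4]
-0.225 103 [-22.9 -20.3 -17.3]
-0.22 44 [-23.5 -20.  -18. ]
-0.215 7 [-23.1 -22.2 -18.6]
-0.21 9 [-26.2 -22.4 -18.9]
-0.205 7 [-24.4 -21.3 -19.6]
-0.2 76 [-19.3  -4.4  -0.7]
-0.195 127 [-11.1  -3.   -0.5]
-0.19 113 [-5.2 -2.9 -0.8]
-0.185 112 [-5.6 -2.9 -0.1]
-0.18 41 [-6.4 -4.5 -1.5]
-0.175 9 [-24.2 -22.2 -16.2]
-0.17 7 [-27.  -24.5 -21.5]
-0.165 15 [-24.8 -20.5 -15. ]
-0.16 88 [-19.5 -16.5 -13.5]
-0.155 43 [-20.1 -16.2 -13.3]
-0.15 11 [-24.7 -21.7 -20.9]
-0.145 62 [-21.9  -5.7   9.7]
-0.14 179 [-15.1   5.9  11.5]
-0.135 114 [ 7.5  9.7 11.9]
-0.13 124 [ 6.3  9.3 11.4]
-0.125 114 [ 7.3  9.3 12.1]
-0.12 119 [ 6.3  8.7 11.4]
-0.115 122 [ 5.6  8.7 11.7]
-0.11 68 [ 5.9  7.8 10.1]
-0.1 60 [-23.1 -18.3 -14.9]
-0.095 78 [-20.9 -18.7 -15.8]
-0.09 15 [-24.  -22.2 -18.1]
-0.085 8 [-28.  -25.1 -23.8]
-0.08 6 [-28.7 -27.1 -25. ]
-0.075 9 [-28.2 -26.9 -21.9]
-0.07 48 [-25.5 -16.6 -10.2]
-0.065 121 [-19.8 -13.9 -10.8]
-0.06 117 [-15.7 -12.8 -10.4]
-0.055 50 [-15.9 -13.7 -10.4]
-0.05 8 [-28.2 -25.8 -21. ]
-0.045 8 [-29.  -26.8 -23.5]
-0.04 32 [-26.3 -22.2 -18.5]
-0.035 86 [-24.  -20.7 -18.6]
-0.03 38 [-25.7 -20.8 -18.6]
-0.025 9 [-30.1 -26.9 -23.3]
-0.02 15 [-29.3 -24.8  -7.1]
-0.015 172 [-22.2  -9.7  -0.3]
-0.01 145 [-15.7  -2.4   0.5]
-0.005 122 [-4.4 -2.   0.7]
0.0 119 [-4.4 -2.2  0.4]
0.005 115 [-4.8 -2.2  0.1]
0.01 63 [-5.8 -3.  -0.8]
0.015 6 [-6.9 -4.8 -2.2]
0.02 5 [-30.8 -28.4 -26.7]
0.025 34 [-32.3 -29.3 -25.6]
0.03 107 [-32.3 -28.8 -25.5]
0.035 55 [-32.3 -28.6 -26.3]
0.04 5 [-33.4 -32.5 -31.9]
```

```bash
cat >> h.py <<'E'
from scipy.spatial.transform import Rotation as Ro
def sim(target,jawyaw,from_=None):
    "print shift in present tool axes to reach target, and turn about tool x to bring jaw (tool y) to jawyaw (mod 180)"
    s=arm.state();R=Ro.from_quat(s["orientation"]).as_matrix();p=s["eef_pos"]
    y=np.degrees(np.arctan2(R[1,1],R[0,1]))
    d=(jawyaw-y+90)%180-90   # world turn about z
    print("t",round(s["time"],2),"tcp",p.round(4),"jaw",round(y,2),"toolx",R[:,0].round(3),"j7",s["joint_pos"][6].round(3),"gap",round(s["finger_gap"],4),"F",s["force"].round(1))
    sgn=np.sign(R[2,0]); th=np.radians(d)
    R2=Ro.from_rotvec([0,0,th]).as_matrix()@R
    D=np.array(target)-p
    print("shift now-axes",(R.T@D).round(4),"| turn tool x deg",round(sgn*d,2),"| shift in turned axes",(R2.T@D).round(4))
E
python3 - <<'E'
from h import *
sim([.45,-.3,.28],107.3)
sim([.4646,.3973,.2],107.3)
print(Ro.from_quat(arm.state()["orientation"]).as_matrix().round(3))
E
```

```text
t 1.4 tcp [ 0.208  -0.6158  0.2146] jaw -71.34 toolx [ 0. -0. -1.] j7 -0.056 gap 0.0918 F [ 0.4 -0.8 -0.4]
shift now-axes [-0.0654 -0.2218 -0.3303] | turn tool x deg 1.36 | shift in turned axes [-0.0654 -0.2296 -0.3249]
t 1.4 tcp [ 0.208  -0.6158  0.2146] jaw -71.34 toolx [ 0. -0. -1.] j7 -0.056 gap 0.0918 F [ 0.4 -0.8 -0.4]
shift now-axes [ 0.0145 -0.8777 -0.5673] | turn tool x deg 1.36 | shift in turned axes [ 0.0145 -0.891  -0.5462]
[[ 0.     0.32  -0.947]
 [-0.    -0.947 -0.32 ]
 [-1.     0.     0.   ]]
```

Request:
{"op": "arm_command", "data": {"deltas": [[-0.01,-0.028,-0.041,0.2,0.5],[-0.01,-0.028,-0.041,0.2,0.5],[-0.01,-0.028,-0.041,0.2,0.5],[-0.01,-0.028,-0.041,0.2,0.5],[-0.01,-0.028,-0.041,0.2,0.5],[-0.01,-0.028,-0.041,0.2,0.5],[-0.005,-0.028,-0.041,0.2,0.5],[0,-0.028,-0.041,0,0.5]], "grip_force": 20}}

```text
time: 2.4
eef_pos: [0.452, -0.3005, 0.2804]
orientation: [0.7, 0.106, -0.699, 0.107]
force: [-0.4, -0.5, 0.5]
finger_gap: 0.0458
```

```bash
python3 -c "
from h import *
sim([.4646,.3973,.2],107.3)"
```

```text
t 2.4 tcp [ 0.452  -0.3005  0.2804] jaw -72.75 toolx [ 0.001 -0.001 -1.   ] j7 -0.792 gap 0.0458 F [-0.4 -0.5  0.5]
shift now-axes [ 0.0797 -0.6627 -0.2189] | turn tool x deg -0.05 | shift in turned axes [ 0.0797 -0.6626 -0.2194]
```

Request:
{"op": "arm_command", "data": {"deltas": [[0,-0.055,-0.018,0,0.5],[0,-0.055,-0.018,0,0.5],[0,-0.055,-0.018,0,0.5],[0,-0.055,-0.018,0,0.5],[0,-0.055,-0.018,0,0.5],[0,-0.055,-0.018,0,0.5],[0,-0.055,-0.018,0,0.5],[0,-0.055,-0.018,0,0.5]]}}

```text
time: 3.4
eef_pos: [0.4578, 0.163, 0.28]
orientation: [0.7, 0.106, -0.699, 0.106]
force: [1.2, -0.8, -0.1]
finger_gap: 0.0457
```

Request:
{"op": "arm_command", "data": {"deltas": [[0.01,-0.05,-0.017,0,0.5],[0.02,-0.05,-0.017,0,0.5],[0.02,-0.05,-0.017,0,0.5],[0.015,-0.05,-0.017,0,0.5],[0.014,-0.023,-0.007,0,0.5],[0,0,0,0,0.5],[0,0,0,0,0.5],[0,0,0,0,0.5]]}}

```text
time: 4.4
eef_pos: [0.4643, 0.3952, 0.2014]
orientation: [0.7, 0.105, -0.699, 0.106]
force: [-0.0, -0.2, 0.8]
finger_gap: 0.0461
```

```bash
python3 -c "
from h import *
sim([.4646,.3973,.098],107.3)
p=arm.read_camera('scene');save(p,'s1.png',(360,120,520,290),4) 
p=arm.read_camera('top');save(p,'t1.png',(70,160,250,330),4)"
```

```text
t 4.4 tcp [0.4643 0.3952 0.2014] jaw -72.86 toolx [ 0.001 -0.    -1.   ] j7 -2.289 gap 0.0461 F [-0.  -0.2  0.8]
shift now-axes [ 0.1034 -0.0019 -0.0008] | turn tool x deg -0.16 | shift in turned axes [ 0.1034 -0.0019 -0.0008]
```

View pics/t1.png

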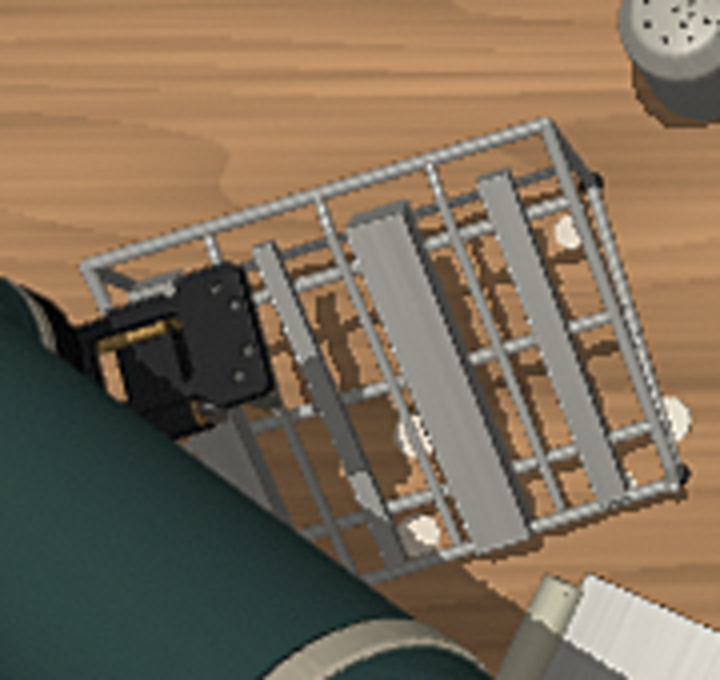

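The gripper is over the leftmost bar, aligned with it (crop around (180,340)). Descending now.

Request:
{"op": "arm_command", "data": {"deltas": [[0.02,-0.002,-0.001,0,0.5],[0.02,0,0,0,0.5],[0.02,0,0,0,0.5],[0.015,0,0,0,0.5],[0.012,0,0,0,0.5],[0.009,0,0,0,0.5],[0.005,0,0,0,0.5],[0,0,0,0,0.5]]}}

```text
time: 5.5
eef_pos: [0.4637, 0.3988, 0.0995]
orientation: [-0.699, -0.106, 0.699, -0.106]
force: [0.0, -0.8, -0.2]
finger_gap: 0.0457
```

```bash
python3 -c "
from h import *
sim([.4646,.3973,.098],107.3)"
```

```text
t 5.5 tcp [0.4637 0.3988 0.0995] jaw -72.73 toolx [-0. -0. -1.] j7 -2.357 gap 0.0457 F [ 0.  -0.8 -0.2]
shift now-axes [ 0.0015  0.0017 -0.0005] | turn tool x deg -0.03 | shift in turned axes [ 0.0015  0.0017 -0.0005]
```

Request:
{"op": "arm_command", "data": {"deltas": [[0.0015,0.0015,0,0,0.5],[0,0,0,0,0.75],[0,0,0,0,1],[0,0,0,0,1],[0,0,0,0,1],[0,0,0,0,1],[0,0,0,0,1],[0,0,0,0,1]], "grip_force": 25}}

```text
time: 6.5
eef_pos: [0.4642, 0.3976, 0.0983]
orientation: [0.699, 0.106, -0.699, 0.106]
force: [0.6, 0.1, 1.7]
finger_gap: 0.0248
```

Request:
{"op": "arm_command", "data": {"deltas": [[-0.004,0,0,0,1],[-0.008,0,0,0,1],[-0.015,0,0,0,1],[-0.025,0,0,0,1],[-0.03,0,0,0,1],[-0.03,0,0,0,1],[-0.03,0,0,0,1],[-0.02,0,0,0,1]]}}

```text
time: 7.5
eef_pos: [0.4643, 0.3976, 0.2624]
orientation: [0.7, 0.106, -0.698, 0.106]
force: [-0.2, -0.2, -3.1]
finger_gap: 0.0249
```

```bash
python3 -c "
from h import *
sim([.4856,-.1365,.20],87.5)
p=arm.read_camera('scene');save(p,'s2.png',(340,100,540,280),4)"
```

```text
t 7.5 tcp [0.4643 0.3976 0.2624] jaw -72.73 toolx [ 0.002  0.001 -1.   ] j7 -2.256 gap 0.0249 F [-0.2 -0.2 -3.1]
shift now-axes [0.0618 0.5164 0.1383] | turn tool x deg 19.77 | shift in turned axes [ 0.0621  0.5327 -0.0445]
```

View pics/s2.png

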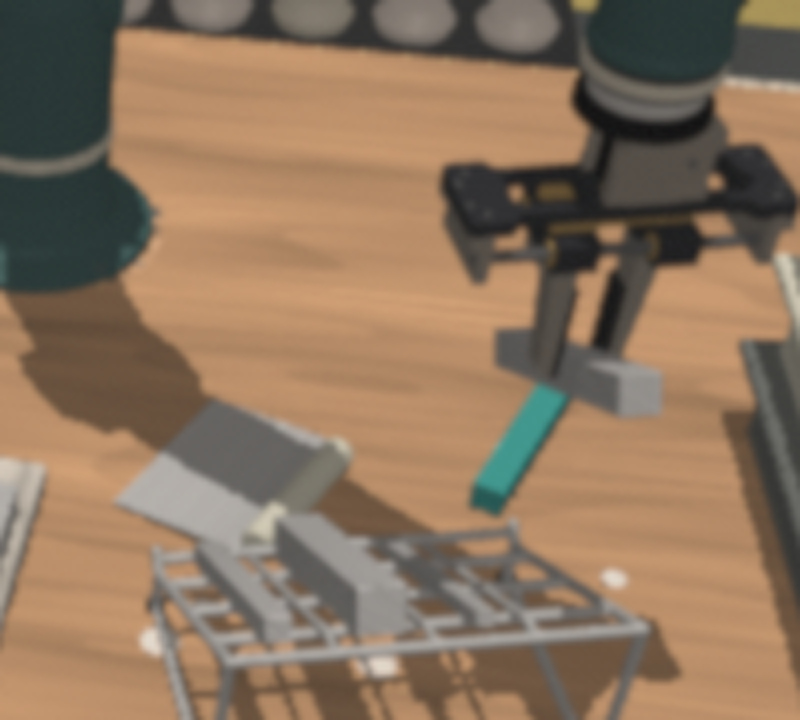

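Request:
{"op": "arm_command", "data": {"deltas": [[0,0,0,6.6,1],[0,0,0,6.6,1],[0,0,0,6.6,1],[0,0.03,-0.003,0,1],[0,0.05,-0.004,0,1],[0,0.055,-0.0045,0,1],[0,0.055,-0.0045,0,1],[0,0.055,-0.0045,0,1]]}}

```text
time: 8.55
eef_pos: [0.4732, 0.1497, 0.2597]
orientation: [-0.707, 0.016, 0.707, 0.015]
force: [0.9, -0.1, -3.6]
finger_gap: 0.0248
```

Request:
{"op": "arm_command", "data": {"deltas": [[0,0.055,-0.0045,0,1],[0,0.055,-0.0045,0,1],[0,0.055,-0.0045,0,1],[0.01,0.055,-0.0045,0,1],[0.03,0.045,-0.004,0,1],[0.03,0.02,-0.002,0,1],[0.03,0,0,0,1],[0.02,0,0,0,1]]}}

```text
time: 9.55
eef_pos: [0.4839, -0.1342, 0.1382]
orientation: [-0.706, 0.016, 0.708, 0.016]
force: [0.6, -0.2, -3.6]
finger_gap: 0.0249
```

```bash
python3 -c "
from h import *
sim([.4856,-.1365,.10],87.5)
p=arm.read_camera('scene');w=cloud(p);save(p,'s3.png',(200,100,400,280),4);np.savez('s3.npz',w=w,px=p['pixels'])"
```

```text
t 9.55 tcp [ 0.4839 -0.1342  0.1382] jaw -92.57 toolx [-0.003  0.001 -1.   ] j7 -1.533 gap 0.0249 F [ 0.6 -0.2 -3.6]
shift now-axes [ 0.0382  0.0022 -0.0019] | turn tool x deg -0.07 | shift in turned axes [ 0.0382  0.0022 -0.0019]
```

View pics/s3.png

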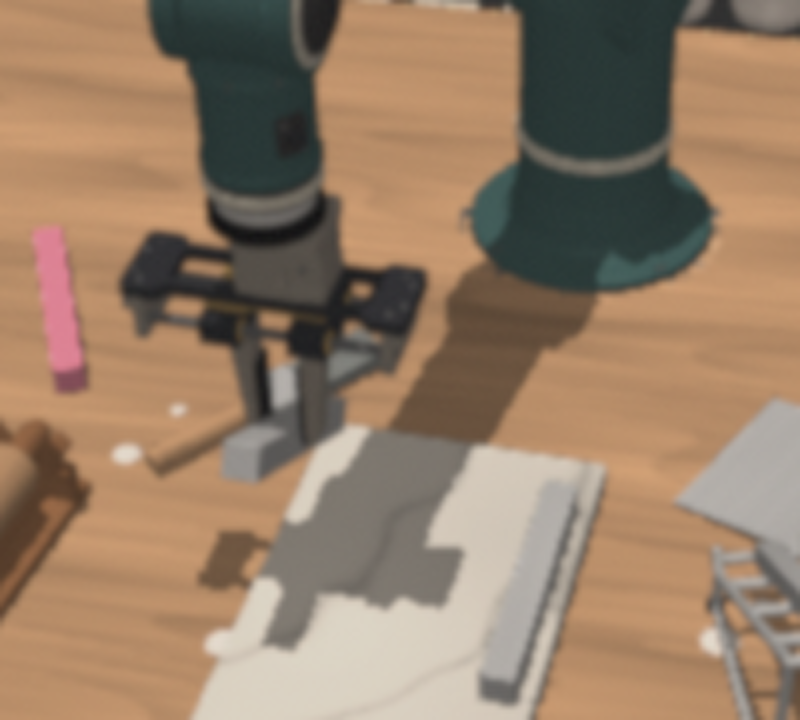

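Run:
```python
import numpy as np, cv2
d=np.load("s3.npz");w=d["w"];px=d["px"].astype(int)
P=w.reshape(-1,3);sat=(px.max(2)-px.min(2)).ravel()
x=np.array([.9991,-.0414]);y=np.array([.0414,.9991])
q=P[:,:2]-[.4839,-.1342]
s=q@x;t=q@y
k=(abs(t)<.02)&(abs(s)<.13)&(P[:,2]>.05)&(P[:,2]<.22)&(sat<25)
for a in np.arange(-.12,.13,.02):
    m=k&(s>=a)&(s<a+.02)
    if m.sum(): print(a.round(2),m.sum(),"z",np.percentile(P[m,2],[5,50,95]).round(3),"t",t[m].min().round(3),t[m].max().round(3))
```

```text
-0.1 3 z [0.097 0.098 0.098] t 0.001 0.011
-0.08 20 z [0.081 0.095 0.105] t 0.004 0.013
-0.06 18 z [0.091 0.101 0.117] t 0.01 0.013
-0.04 11 z [0.1   0.108 0.133] t -0.009 0.013
-0.02 30 z [0.135 0.168 0.207] t -0.018 0.013
0.0 161 z [0.142 0.171 0.208] t -0.02 0.02
0.02 34 z [0.143 0.16  0.169] t -0.012 0.013
0.04 36 z [0.154 0.169 0.177] t -0.012 0.013
0.06 42 z [0.167 0.181 0.191] t -0.013 0.012
0.08 83 z [0.176 0.185 0.194] t -0.012 0.012
```

Request:
{"op": "arm_command", "data": {"deltas": [[0.01,0.002,-0.002,0,1],[0.012,0,0,0,1],[0.012,0,0,0,1],[0.008,0,0,0,1],[0.006,0,0,0,1],[0.006,0,0,0,1],[0.006,0,0,0,1],[0.006,0,0,0,1]], "grip_force": 15}}

```text
time: 10.6
eef_pos: [0.4881, -0.1364, 0.0743]
orientation: [0.708, -0.016, -0.706, -0.015]
force: [2.0, -0.2, -0.6]
finger_gap: 0.0246
```

Request:
{"op": "arm_command", "data": {"deltas": [[0.004,0,0,0,1],[0.004,0,0,0,1],[0.004,0,0,0,1],[0.004,0,0,0,1],[0.004,0,0,0,1],[0.004,0,0,0,1],[0.004,0,0,0,1],[0,0,0,0,1]]}}

```text
time: 11.6
eef_pos: [0.4865, -0.1361, 0.0456]
orientation: [-0.706, 0.016, 0.707, 0.016]
force: [-0.5, -0.5, -2.6]
finger_gap: 0.0249
```

```bash
python3 -c "
from h import *
sim([.4856,-.1365,.034],87.5)
p=arm.read_camera('scene');w=cloud(p);save(p,'s4.png',(200,100,400,280),4)"
```

```text
t 11.6 tcp [ 0.4865 -0.1361  0.0456] jaw -92.53 toolx [-0.001  0.    -1.   ] j7 -1.59 gap 0.0249 F [-0.5 -0.5 -2.6]
shift now-axes [0.0116 0.0004 0.0009] | turn tool x deg -0.03 | shift in turned axes [0.0116 0.0004 0.0009]
```

View pics/s4.png

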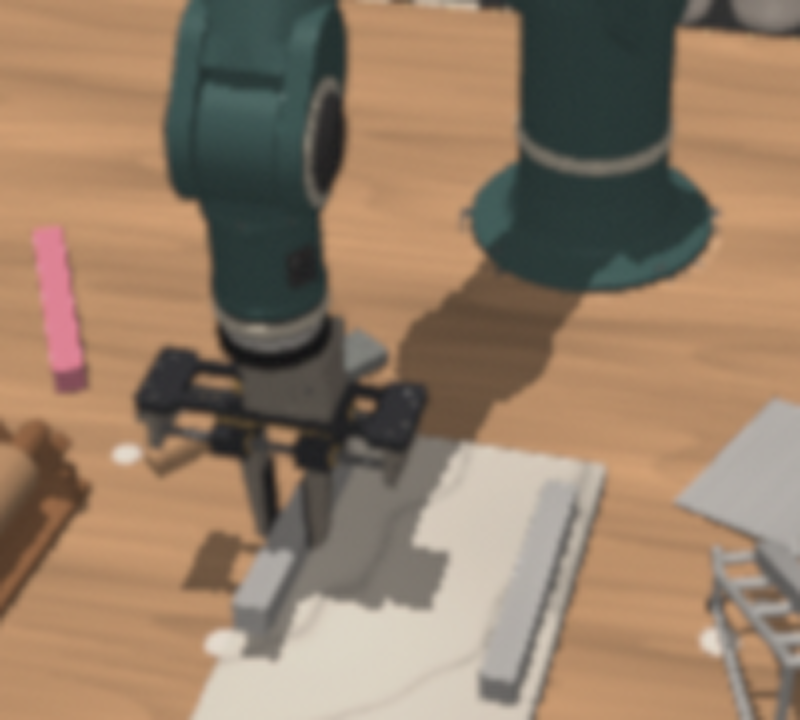

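The bar is pivoting down with its near end on the slab and its far end still raised, at (255,600). Forces are small, so I'll keep lowering.

Request:
{"op": "arm_command", "data": {"deltas": [[0.002,0,0,0,1],[0.002,0,0,0,1],[0.002,0,0,0,1],[0.002,0,0,0,1],[0.0015,0,0,0,1],[0.0015,0,0,0,1],[0,0,0,0,1],[0,0,0,0,1]]}}

```text
time: 12.65
eef_pos: [0.4868, -0.1362, 0.035]
orientation: [-0.707, 0.016, 0.707, 0.016]
force: [0.8, 0.4, -3.3]
finger_gap: 0.0249
```

```bash
cat > tilt.py <<'E'
from h import *
sim([.4856,-.1365,.034],87.5)
p=arm.read_camera('scene');P=cloud(p).reshape(-1,3)
px=p["pixels"].reshape(-1,3).astype(int);sat=px.max(1)-px.min(1)
x=np.array([.9991,-.0414]);y=np.array([.0414,.9991])
for n,o in (("bar25",[.4856,-.1365]),("first",[.4927,.0347])):
    q=P[:,:2]-o;s=q@x;t=q@y
    for a in np.arange(-.12,.13,.03):
        m=(abs(t)<.009)&(s>=a)&(s<a+.03)&(P[:,2]>.022)&(P[:,2]<.12)
        if m.sum(): print(n,a.round(2),m.sum(),"z",np.percentile(P[m,2],[5,50,95]).round(4))
E
python3 tilt.py
```

```text
t 12.65 tcp [ 0.4868 -0.1362  0.035 ] jaw -92.54 toolx [-0.  0. -1.] j7 -1.597 gap 0.0249 F [ 0.8  0.4 -3.3]
shift now-axes [0.001  0.0003 0.0012] | turn tool x deg -0.04 | shift in turned axes [0.001  0.0003 0.0012]
bar25 -0.06 2 z [0.0389 0.0398 0.0408]
bar25 -0.03 24 z [0.0401 0.043  0.0461]
bar25 0.0 45 z [0.0399 0.043  0.0459]
bar25 0.03 45 z [0.0408 0.0437 0.0472]
bar25 0.06 52 z [0.0413 0.045  0.0478]
bar25 0.09 57 z [0.0248 0.0402 0.0462]
first -0.12 5 z [0.0398 0.0406 0.0445]
first -0.09 50 z [0.0379 0.0421 0.0454]
first -0.06 42 z [0.0387 0.0415 0.0453]
first -0.03 50 z [0.0379 0.0411 0.0445]
first 0.0 50 z [0.0386 0.0423 0.0447]
first 0.03 52 z [0.039  0.0418 0.0456]
first 0.06 56 z [0.038  0.042  0.0446]
first 0.09 54 z [0.0248 0.0387 0.0432]
first 0.12 1 z [0.0233 0.0233 0.0233]
```

Request:
{"op": "arm_command", "data": {"deltas": [[0.001,0,0,0,1],[0.001,0,0,0,1],[0.001,0,0,0,1],[0,0,0,0,1],[0,0,0,0,1],[0,0,0,0,1],[0,0,0,0,1],[0,0,0,0,1]]}}

```text
time: 13.7
eef_pos: [0.4872, -0.1363, 0.0334]
orientation: [0.707, -0.016, -0.707, -0.015]
force: [-3.9, 0.5, 12.8]
finger_gap: 0.025
```

```bash
python3 tilt.py | grep -v first
```

```text
t 13.7 tcp [ 0.4872 -0.1363  0.0334] jaw -92.54 toolx [ 0.    -0.001 -1.   ] j7 -1.599 gap 0.025 F [-3.9  0.5 12.8]
shift now-axes [-0.0006  0.0003  0.0016] | turn tool x deg -0.04 | shift in turned axes [-0.0006  0.0003  0.0016]
bar25 -0.06 2 z [0.0368 0.04   0.0432]
bar25 -0.03 23 z [0.0383 0.0419 0.0442]
bar25 0.0 45 z [0.0387 0.0422 0.0452]
bar25 0.03 46 z [0.0388 0.0415 0.0451]
bar25 0.06 56 z [0.0381 0.0424 0.0445]
bar25 0.09 55 z [0.0233 0.0383 0.0452]
```

Flat, same height as the first bar and pressing about 15 N. Releasing.

Request:
{"op": "arm_command", "data": {"deltas": [[-0.001,0,0,0,1],[0,0,0,0,0.7],[0,0,0,0,0.6],[0,0,0,0,0.5],[0,0,0,0,0.5],[-0.01,0,0,0,0.5],[-0.03,0,0,0,0.5],[-0.04,0,0,0,0.4]]}}

```text
time: 14.75
eef_pos: [0.4864, -0.136, 0.1139]
orientation: [-0.706, 0.015, 0.707, 0.016]
force: [1.0, -0.7, 0.9]
finger_gap: 0.0536
```

```bash
python3 -c "
from h import *
sim([.5626,-.3667,.2],83.1)"
```

```text
t 14.75 tcp [ 0.4864 -0.136   0.1139] jaw -92.53 toolx [-0.002  0.001 -1.   ] j7 -1.546 gap 0.0536 F [ 1.  -0.7  0.9]
shift now-axes [-0.0864  0.2271 -0.0861] | turn tool x deg 4.37 | shift in turned axes [-0.0864  0.2198 -0.1032]
```

Request:
{"op": "arm_command", "data": {"deltas": [[-0.04,0.02,-0.008,0,0.2],[-0.03,0.035,-0.013,0,0],[-0.016,0.045,-0.017,0,0],[0,0.045,-0.017,0,0],[0,0.045,-0.017,0,0],[0,0.037,-0.014,0,0],[0,0,0,4.4,0],[0,0,0,0,0]]}}

```text
time: 15.75
eef_pos: [0.5627, -0.3669, 0.1993]
orientation: [-0.706, 0.043, 0.706, 0.043]
force: [0.3, 0.3, -0.1]
finger_gap: 0.0922
```

Run:
```python
from h import *
sim([.5626,-.3667,.037],83.1)
p=arm.read_camera("top");w=cloud(p);save(p,"t5.png",(260,120,520,340),3)
v,u=np.mgrid[:480,:640]
roi=(u>270)&(u<385)&(v>178)&(v<338);Z=w[...,2]
x=np.array([.9991,-.0414]);y=np.array([.0414,.9991])
for n,k in (("bar25",u>345),("first",u<315)):
    m=roi&k&(Z>.036)&(Z<.052);r=cv2.minAreaRect((w[m][:,:2]*1000).astype(np.float32));c=np.array(r[0])/1000-[.5034,-.0517]
    print(n,m.sum(),np.round(r[0],1),np.round(r[1],1),round(r[2],2),"own",(c@x).round(4),(c@y).round(4),"z",np.median(Z[m]).round(4))
s=cloud(arm.read_camera("scene"))
# pin barrel from untouched first pictures
for f in("top0","scene0"):
    P=np.load(f+".npz")["w"].reshape(-1,3)
    d=np.array([.9928,-.1197]);n=np.array([.1197,.9928]);q=P[:,:2]-[.5626,-.3667];a=q@d;t=q@n
    m=(abs(a)<.11)&(abs(t)<.05)&(P[:,2]>.062)&(P[:,2]<.085)
    # circle fit in (t,z), radius 23
    from scipy.optimize import least_squares
    for lo,hi in((-.095,-.03),(-.03,.03),(.03,.095)):
        k=m&(a>lo)&(a<hi)
        r=least_squares(lambda c:np.hypot(t[k]-c[0],P[k,2]-c[1])-.023,[0,.054],loss="soft_l1",f_scale=.002).x
        print(f,lo,k.sum(),"t,z",r.round(4))
    m2=(abs(t)<.006)&(P[:,2]>.072)&(P[:,2]<.085)&(abs(a)<.14); print("ends",np.percentile(a[m2],[0.5,99.5]).round(4))
```

```text
t 15.75 tcp [ 0.5627 -0.3669  0.1993] jaw -96.91 toolx [-0.  0. -1.] j7 -1.247 gap 0.0922 F [ 0.3  0.3 -0.1]
shift now-axes [ 1.623e-01 -1.000e-04  1.000e-04] | turn tool x deg -0.01 | shift in turned axes [ 1.623e-01 -1.000e-04  1.000e-04]
bar25 953 [ 483.5 -136.9] [ 25.7 200.2] 87.49 own -0.0164 -0.0859 z 0.0442
first 934 [492.9  34.7] [ 24.9 200.7] 87.28 own -0.0141 0.0859 z 0.0442
top0 -0.095 522 t,z [-0.0015  0.0532]
top0 -0.03 472 t,z [-0.0022  0.0531]
top0 0.03 500 t,z [-0.0027  0.0532]
ends [-0.1012  0.1042]
scene0 -0.095 206 t,z [-0.0013  0.0506]
scene0 -0.03 213 t,z [-0.001   0.0506]
scene0 0.03 256 t,z [-0.0019  0.0507]
ends [-0.0932  0.1115]
```

View pics/t5.png

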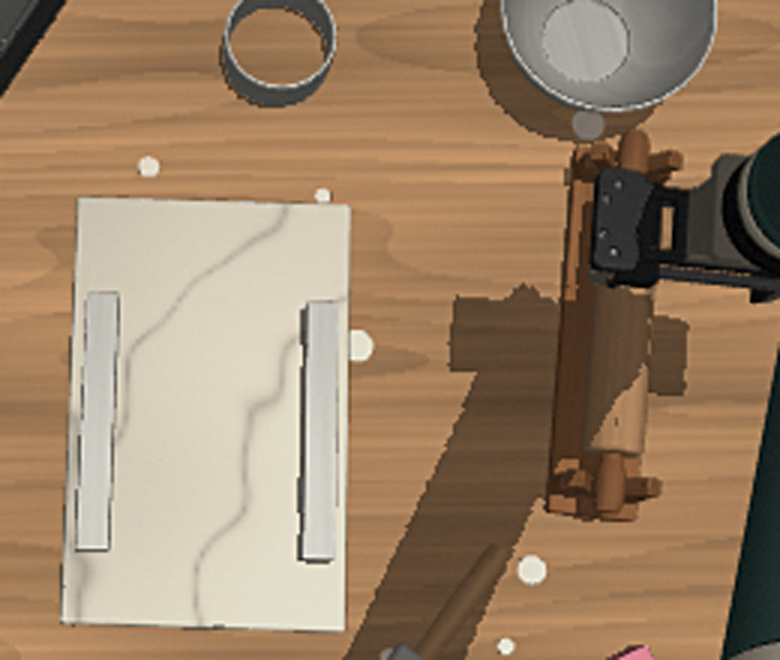

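Bar25 lies at slab-own (−16, −86) mm, mirroring the first bar at (−14, +86) and parallel to it. Now the pin.

Request:
{"op": "arm_command", "data": {"deltas": [[0.03,0.002,-0.0015,0,0],[0.04,0,0,0,0],[0.035,0,0,0,0],[0.025,0,0,0,0],[0.018,0,0,0,0],[0.01,0,0,0,0],[0.004,0,0,0,0],[0,0,0,0,0]]}}

```text
time: 16.85
eef_pos: [0.5645, -0.3692, 0.0376]
orientation: [0.706, -0.043, -0.706, -0.043]
force: [0.5, 0.2, 0.3]
finger_gap: 0.0917
```

Request:
{"op": "arm_command", "data": {"deltas": [[0,0,0,0,0.2],[0,0,0,0,0.35],[0,0,0,0,0.45],[0,0,0,0,0.6],[0,0,0,0,1],[0,0,0,0,1],[0,0,0,0,1],[0,0,0,0,1]], "grip_force": 25}}

```text
time: 17.85
eef_pos: [0.5641, -0.3689, 0.0371]
orientation: [-0.706, 0.043, 0.706, 0.043]
force: [-0.3, 0.3, 0.5]
finger_gap: 0.0451
```

Request:
{"op": "arm_command", "data": {"deltas": [[-0.006,0,0,0,1],[-0.012,0,0,0,1],[-0.02,0,0,0,1],[-0.03,0,0,0,1],[-0.035,0,0,0,1],[-0.035,0,0,0,1],[-0.025,0,0,0,1],[0,0,0,0,1]]}}

```text
time: 18.85
eef_pos: [0.5656, -0.3698, 0.2039]
orientation: [0.708, -0.044, -0.704, -0.042]
force: [-0.4, 0.3, -3.8]
finger_gap: 0.0457
```

```bash
python3 -c "
from h import *
sim([.4882,-.0511,.2],-2.5)"
```

```text
t 18.85 tcp [ 0.5656 -0.3698  0.2039] jaw -96.94 toolx [ 0.005 -0.003 -1.   ] j7 -1.246 gap 0.0457 F [-0.4  0.3 -3.8]
shift now-axes [ 0.0024 -0.307   0.1154] | turn tool x deg 85.56 | shift in turned axes [0.0023 0.0912 0.315 ]
```

Request:
{"op": "arm_command", "data": {"deltas": [[0,-0.02,0.007,0,1],[0,-0.04,0.015,0,1],[0,-0.045,0.017,0,1],[0,-0.05,0.019,0,1],[0,-0.05,0.019,0,1],[0,-0.045,0.017,0,1],[0,-0.037,0.014,0,1],[0,-0.02,0.007,0,1]]}}

```text
time: 19.85
eef_pos: [0.4856, -0.0479, 0.1995]
orientation: [-0.705, 0.042, 0.706, 0.042]
force: [0.1, -0.1, -3.6]
finger_gap: 0.0456
```

Request:
{"op": "arm_command", "data": {"deltas": [[0,0,0,-5,1],[0,0,0,-7,1],[0,0,0,-8,1],[0,0,0,-8,1],[0,0,0,-8,1],[0,0,0,-8,1],[0,0,0,-8,1],[0,0,0,-8,1]]}}

```text
time: 20.85
eef_pos: [0.4862, -0.0503, 0.1993]
orientation: [-0.631, -0.318, 0.632, -0.317]
force: [0.7, -0.7, -2.9]
finger_gap: 0.045
```

Request:
{"op": "arm_command", "data": {"deltas": [[0,0,0,-8,1],[0,0,0,-8,1],[0,0,0,-8,1],[0,0,0,-6,1],[0,0,0,-4.4,1],[0,0,0,0,1],[0,0,0,0,1],[0,0,0,0,1]]}}

```text
time: 21.85
eef_pos: [0.4869, -0.0504, 0.2]
orientation: [-0.511, -0.489, 0.511, -0.489]
force: [-0.8, -0.4, -3.4]
finger_gap: 0.0453
```

```bash
cat > pin.py <<'E'
from h import *
from scipy.optimize import least_squares
sim([.4882,-.0511,.12],-2.5)
for cam in("top","scene"):
    p=arm.read_camera(cam);save(p,f"pin_{cam}_{arm.state()['time']:.1f}.png",(180,80,440,340),2.3)
    P=cloud(p).reshape(-1,3);px=p["pixels"].reshape(-1,3).astype(int)
    z0=arm.state()["eef_pos"][2]
    k=(abs(P[:,0]-.4882)<.06)&(abs(P[:,1]+.0511)<.17)&(px[:,0]-px[:,2]>35)&(P[:,2]>.047)&(P[:,2]<.24)
    Q=P[k]
    c=np.median(Q,0); print(cam,k.sum(),"y range",np.percentile(Q[:,1],[.5,99.5]).round(4))
    for a in np.arange(-.16,.16,.04):
        m=(Q[:,1]>-.0511+a)&(Q[:,1]<-.0511+a+.04)
        if m.sum()>5: print("  y",round(-.0511+a+.02,3),m.sum(),"x 2/98",np.percentile(Q[m,0],[2,98]).round(4),"z95",np.percentile(Q[m,2],95).round(4))
E
python3 pin.py; ls pics
```

```text
t 21.85 tcp [ 0.4869 -0.0504  0.2   ] jaw -2.58 toolx [-0. -0. -1.] j7 -0.186 gap 0.0453 F [-0.8 -0.4 -3.4]
shift now-axes [0.08   0.0013 0.0007] | turn tool x deg -0.08 | shift in turned axes [0.08   0.0013 0.0007]
top 1208 y range [-0.1972  0.0987]
  y -0.191 159 x 2/98 [0.4677 0.4888] z95 0.2298
  y -0.151 116 x 2/98 [0.4697 0.4986] z95 0.2378
  y -0.031 37 x 2/98 [0.4653 0.4926] z95 0.239
  y 0.009 377 x 2/98 [0.4668 0.5055] z95 0.2395
  y 0.049 336 x 2/98 [0.4683 0.5103] z95 0.2391
  y 0.089 183 x 2/98 [0.4813 0.5043] z95 0.2292
scene 1362 y range [-0.1968  0.0984]
  y -0.191 90 x 2/98 [0.4785 0.4978] z95 0.2264
  y -0.151 177 x 2/98 [0.4765 0.5095] z95 0.2369
  y -0.111 170 x 2/98 [0.4801 0.5121] z95 0.237
  y -0.071 84 x 2/98 [0.5041 0.5262] z95 0.2283
  y -0.031 206 x 2/98 [0.481 0.517] z95 0.2373
  y 0.009 277 x 2/98 [0.4825 0.5172] z95 0.2375
  y 0.049 246 x 2/98 [0.4839 0.5185] z95 0.2372
  y 0.089 112 x 2/98 [0.49   0.5091] z95 0.2271
crop.png
pin_scene_21.9.png
pin_top_21.9.png
s1.png
s2.png
s3.png
s4.png
scene0.png
t1.png
t5.png
top0.png
```

Pin is held level and square, with its middle at y≈−0.049. Lowering.

Request:
{"op": "arm_command", "data": {"deltas": [[0.02,0.0015,0.001,0,1],[0.03,0,0,0,1],[0.03,0,0,0,1],[0.025,0,0,0,1],[0.015,0,0,0,1],[0.01,0,0,0,1],[0.006,0,0,0,1],[0.002,0,0,0,1]]}}

```text
time: 22.95
eef_pos: [0.4888, -0.0514, 0.0622]
orientation: [0.511, 0.489, -0.511, 0.489]
force: [-0.0, 0.3, -3.5]
finger_gap: 0.0454
```

Request:
{"op": "arm_command", "data": {"deltas": [[0.001,0,0,0,1],[0.001,0,0,0,1],[0.001,0,0,0,1],[0.001,0,0,0,1],[0.001,0,0,0,1],[0.001,0,0,0,1],[0,0,0,0,1],[0,0,0,0,1]]}}

```text
time: 23.95
eef_pos: [0.4885, -0.0514, 0.0561]
orientation: [-0.511, -0.489, 0.511, -0.489]
force: [0.6, 0.5, -3.9]
finger_gap: 0.0452
```

```bash
python3 pin.py
```

```text
t 23.95 tcp [ 0.4885 -0.0514  0.0561] jaw -2.54 toolx [-0. -0. -1.] j7 -0.35 gap 0.0452 F [ 0.6  0.5 -3.9]
shift now-axes [-0.0639 -0.0003 -0.0003] | turn tool x deg -0.04 | shift in turned axes [-0.0639 -0.0003 -0.0003]
top 885 y range [-0.1981  0.0983]
  y -0.191 114 x 2/98 [0.469  0.4907] z95 0.0858
  y -0.031 42 x 2/98 [0.4352 0.4864] z95 0.156
  y 0.009 323 x 2/98 [0.4681 0.5072] z95 0.0971
  y 0.049 260 x 2/98 [0.4705 0.5099] z95 0.0964
  y 0.089 142 x 2/98 [0.4825 0.5054] z95 0.0851
scene 1045 y range [-0.1963  0.0973]
  y -0.191 77 x 2/98 [0.4781 0.4996] z95 0.0836
  y -0.151 159 x 2/98 [0.4775 0.5113] z95 0.0924
  y -0.111 122 x 2/98 [0.4801 0.5138] z95 0.0935
  y -0.071 39 x 2/98 [0.5009 0.5223] z95 0.206
  y -0.031 159 x 2/98 [0.4858 0.5187] z95 0.0944
  y 0.009 216 x 2/98 [0.4862 0.5199] z95 0.094
  y 0.049 181 x 2/98 [0.4824 0.5205] z95 0.0935
  y 0.089 92 x 2/98 [0.4938 0.5126] z95 0.0826
```

Request:
{"op": "arm_command", "data": {"deltas": [[0.0005,0,0,0,1],[0.0005,0,0,0,1],[0.0005,0,0,0,1],[0.0005,0,0,0,1],[0.0005,0,0,0,1],[0.0005,0,0,0,1],[0,0,0,0,1],[0,0,0,0,1]]}}

```text
time: 25.05
eef_pos: [0.4885, -0.0514, 0.0531]
orientation: [-0.511, -0.489, 0.511, -0.489]
force: [0.1, -1.2, -4.5]
finger_gap: 0.0452
```

Request:
{"op": "arm_command", "data": {"deltas": [[0.0005,0,0,0,1],[0.0005,0,0,0,1],[0.0005,0,0,0,1],[0.0005,0,0,0,1],[0,0,0,0,1],[0,0,0,0,1],[0,0,0,0,1],[0,0,0,0,1]]}}

```text
time: 26.05
eef_pos: [0.4885, -0.0514, 0.0511]
orientation: [-0.511, -0.489, 0.511, -0.489]
force: [-0.6, -0.0, -2.4]
finger_gap: 0.0453
```

Request:
{"op": "arm_command", "data": {"deltas": [[0.0005,0,0,0,1],[0.0005,0,0,0,1],[0,0,0,0,1],[0,0,0,0,1],[0,0,0,0,1],[0,0,0,0,1],[0,0,0,0,1],[0,0,0,0,1]]}}

```text
time: 27.05
eef_pos: [0.4885, -0.0515, 0.051]
orientation: [-0.511, -0.489, 0.511, -0.489]
force: [-5.0, 0.2, 8.9]
finger_gap: 0.0455
```

Contact made (about 12 N). Opening slowly, then withdrawing.

Request:
{"op": "arm_command", "data": {"deltas": [[-0.0005,0,0,0,1],[0,0,0,0,0.5],[0,0,0,0,0.47],[0,0,0,0,0.43],[0,0,0,0,0.35],[0,0,0,0,0.2],[0,0,0,0,0],[0,0,0,0,0]]}}

```text
time: 28.05
eef_pos: [0.4885, -0.0514, 0.0505]
orientation: [-0.511, -0.489, 0.511, -0.489]
force: [1.2, -0.0, 0.4]
finger_gap: 0.0877
```

Request:
{"op": "arm_command", "data": {"deltas": [[-0.01,0,0,0,0],[-0.02,0,0,0,0],[-0.03,0,0,0,0],[-0.04,0,0,0,0],[-0.04,0,0,0,0],[-0.04,0,0,0,0],[-0.02,0,0,0,0],[0,0,0,0,0]]}}

```text
time: 29.05
eef_pos: [0.4894, -0.0514, 0.2524]
orientation: [0.512, 0.488, -0.51, 0.49]
force: [-0.3, 0.0, -0.3]
finger_gap: 0.0917
```

Request:
{"op": "arm_command", "data": {"deltas": [[0,0,0.04,0,0],[0,0,0.055,0,0],[0,0,0.055,0,0],[0,0,0.055,0,0],[0,0,0.055,0,0],[0,0,0.04,0,0],[0,0,0,0,0],[0,0,0,0,0]]}}

```text
time: 30.05
eef_pos: [0.4751, -0.3496, 0.2494]
orientation: [0.511, 0.49, -0.51, 0.488]
force: [0.0, -0.1, 0.8]
finger_gap: 0.092
```

```bash
python3 pin.py
python3 - <<'E'
from h import *
w=cloud(arm.read_camera("top"));Z=w[...,2];v,u=np.mgrid[:480,:640]
x=np.array([.9991,-.0414]);y=np.array([.0414,.9991])
for n,k in (("bar25",(u>345)&(u<385)),("first",(u<315)&(u>270))):
    m=k&(v>178)&(v<338)&(Z>.036)&(Z<.050);r=cv2.minAreaRect((w[m][:,:2]*1000).astype(np.float32));c=np.array(r[0])/1000-[.5034,-.0517]
    print(n,np.round(r[1],1),round(r[2],2),"own",(c@x).round(4),(c@y).round(4))
E
ls pics|grep pin_top
```

```text
t 30.05 tcp [ 0.4751 -0.3496  0.2494] jaw -2.47 toolx [-0.001  0.002 -1.   ] j7 0.384 gap 0.092 F [ 0.  -0.1  0.8]
shift now-axes [ 0.13    0.0004 -0.2986] | turn tool x deg 0.03 | shift in turned axes [ 0.13    0.0003 -0.2986]
top 2197 y range [-0.1973  0.0964]
  y -0.191 133 x 2/98 [0.4693 0.4916] z95 0.0824
  y -0.151 265 x 2/98 [0.4611 0.5024] z95 0.0915
  y -0.111 349 x 2/98 [0.4629 0.5053] z95 0.0916
  y -0.071 355 x 2/98 [0.4649 0.5055] z95 0.0923
  y -0.031 352 x 2/98 [0.4663 0.508 ] z95 0.0921
  y 0.009 349 x 2/98 [0.4686 0.5103] z95 0.0926
  y 0.049 260 x 2/98 [0.4712 0.511 ] z95 0.0915
  y 0.089 134 x 2/98 [0.4831 0.505 ] z95 0.0807
scene 1376 y range [-0.1958  0.097 ]
  y -0.191 72 x 2/98 [0.4809 0.4981] z95 0.0773
  y -0.151 163 x 2/98 [0.4767 0.5116] z95 0.0886
  y -0.111 210 x 2/98 [0.4776 0.5144] z95 0.0892
  y -0.071 215 x 2/98 [0.4792 0.516 ] z95 0.0885
  y -0.031 217 x 2/98 [0.481  0.5178] z95 0.0886
  y 0.009 224 x 2/98 [0.4815 0.5195] z95 0.089
  y 0.049 183 x 2/98 [0.4826 0.5202] z95 0.0887
  y 0.089 92 x 2/98 [0.4938 0.5114] z95 0.0779
bar25 [ 25.  200.7] 87.41 own -0.016 -0.0856
first [ 25.  200.2] 87.29 own -0.0142 0.0859
pin_top_21.9.png
pin_top_24.0.png
pin_top_30.1.png
```

View pics/pin_top_30.1.png

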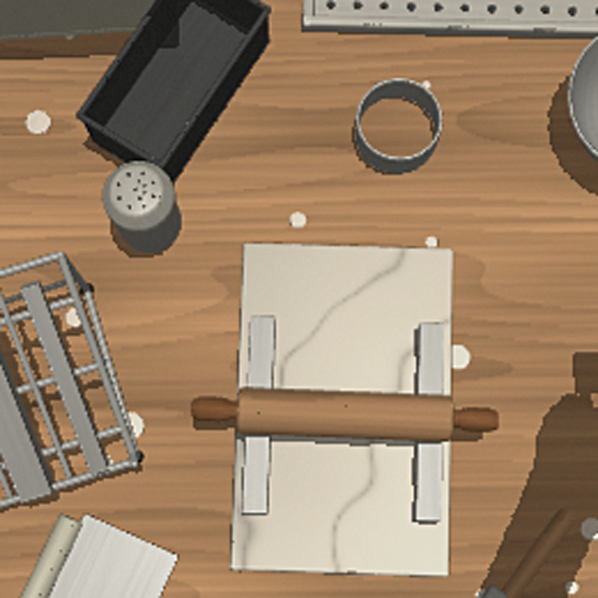

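The pin lies across both bars at about (345,413), level and square to them, and the dredger, cutter and scraper are where they were. Handing in.

```bash
python3 -c "
from bench import arm
print(arm.finish_job())"
```

```text
the job is handed in; nothing more can be done
None
```

The slab is set up: I took the 25 mm bar from the rack's leftmost channel, laid it along the right edge, and put the rolling pin across both bars. I handed the job in at about 30 s of the 58 s; no verdict was reported.

- **Right bar chosen:** the gripper closed to 24.8 mm on it, and its width and height stood out from the other three bars in the depth picture.
- **Bar placing:** it lies at (−16, −86) mm in the slab's own axes. The first bar is at (−14, +86) mm, and the two are parallel to about 0.1°. The bar pivoted flat in the fingers and pressed on the slab with about 15 N before I let go.
- **Pin placing:** its middle is within about 3 mm of the slab's centre line and close to the middle of both bars lengthwise. It is level to about 1 mm over its length and square to about 1°. It touched down at about 12 N.
- **Rest of the bench:** in the last picture the dredger, cutter and scraper look unmoved. I judged this by eye and did not measure it. The brush and the rack's left half were only partly in that picture. The last view of the whole rack was just after the bar was lifted out, with the other three bars in place.

No check failed. The one disagreement was between the cameras: the scene camera read heights about 2–3 mm lower and x about 10 mm further out than the top camera. I went by the top camera and the contact force.

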